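# Fit the matching bench pin to the quick-change rail

### The arm

A 6-joint arm with a two-finger parallel gripper is mounted at the origin on a cart in front of the work surface, level with it; the furniture and walls round the work are solid. World frame = base frame: x ahead of the robot, y to its left, z up, the work surface at z = 0. Lengths are in mm, angles in rad, forces in N, time in s.
With the tool pointing down it reaches from about 350 to 975 mm from the base axis. Payload 17.4 kg.
Tool frame: the origin (TCP) lies at the very end of the fingers, on their centre line; the grasp point (between the pads) lies 19 mm behind it; z points along the fingers, y is the direction in which the jaws open and shut (so a half turn about z gives the same grasp; the last joint's range is limited). The gripper opens to 85 mm and grips with 20 to 120 N. Pads are 22 mm wide; open, the fingers measure 114 mm over their backs; the gripper's body (76 mm by 85 mm) begins 54 mm behind the grasp point. The pads swing forward as they close: fully open they stand 13 mm farther back than shut.
Start: joints at [1.261, 0.116, 1.442, -0, 1.584, -0.038], TCP at [181.222, 650.224, 231.303] pointing down, gripper open.
Joint ranges: [-2.83, 2.83], [-0.83, 2.19], [0.07, 2.5], [-1.14, 4.28], [0.01, 3], [-2.97, 2.97]. Speed limits (rad/s): [1.89, 1.89, 2.22, 3.14, 3.14, 3.14].

### API

Orientations are given as a rotation vector (axis times angle).
In Python, from plant import readout, snapshot, calibration, hand_in, look_for, masks_of, place_of gives the robot as it stands.
- The arm moves only by the tool drive_tool, never from a script. Its argument "plan" is a list of rows, each an object of numbers: "x", "y", "z": the shift along the tool's x, y, z in mm; "spin": the turn about the tool's z in rad; "jaw": the finger opening in mm, from 0 to 85.4. A call has 1 to 10 rows; each row is the pose to reach, as a shift and turn from the pose measured when the call began, along the tool's axes at that moment; what a row does not reach only later rows make up. A row lasts 1/12 s, in which the tool goes at most 41.7 mm and 7.16 degrees, less where a joint would pass 70% of its speed; a pose out of reach is approached as far as the arm can. A call with a gripper value outside its range is refused whole. The fingers move at their own pace and stop on an object; "grip_force" is the grip in N (left out, the last holds). Time passes only in rows, so rows that repeat a pose let the fingers close. It gives the time, the measured TCP pose, the force and the opening at its end, in the units of the state.
- readout.read_state(): the state, without advancing time (a new reading comes with each control period).
- snapshot(name): name is "side" or "top"; returns the picture (420x560x3 uint8, red, green, blue); there is no depth.
- calibration(name): a dict with "fx", "fy", "cx", "cy" (pixels), "distortion" ([k1, k2, p1, p2, k3] as OpenCV has them; the pictures are not rectified), "rvec" (rotation vector, rad) and "tvec" (3), from world to camera coordinates, as OpenCV has them. Camera axes: x right, y down, z forward; pixel columns grow to the right and rows downward; lengths in mm; the calibration is good to about 2 mm. A picture is of the moment at which its call begins. calibration takes no time and is no camera call.
- hand_in(): hands the job in, once; it reports no verdict.
Trained networks look in the newest picture that a camera, given by its name, has taken for a name from the list of things; names that differ only in an ending like _2 or _b are one class to them, and where a whole thing is asked for, a point or a joint stands for the part that bears it (a point fixed in the world has none). Each returns a list of dicts, best first, with "confidence" (0 to 1); they miss things now and then, are a little off and sometimes report something else, mostly with a low value. They report only what shows in the picture. A call takes as long as a camera call.
- look_for(camera, name): "rect" ([centre column, centre row, width, height] in pixels, round what is visible of it).
- masks_of(camera, name): "region" (420x560 bool, what is visible of it) and "rect" ([centre column, centre row, width, height] in pixels, round what is visible of it).
- place_of(camera, name): "location" ([row, column] in pixels: a listed point, or the origin of a listed thing).
The state is a dict: "clock": time; "joint_positions": joint angles; "dq": joint speeds; "joint_torque": joint torques, N m; "eef_pos": TCP position; "tcp_rot": TCP orientation; "ft_force": force on the tool from outside, world axes, zero at the start; "ft_torque": the same for the moment, N m; "grip_width": opening from 0.0 (shut) to 1.0 (fully open).
Only numpy, scipy, OpenCV 4.12 (cv2) and the standard library are available. Lean on these libraries where they do the work, as an engineer would, in place of code of your own. Each camera call takes 0.05 s, during which the arm holds its last target. There are 200 camera calls.

### The job

Three wooden bench pins on aluminium carriages stand on the bench; only one has a T-slot that matches the rail of the steel quick-change base. Fit that one: set it on the base's landing and slide it onto the rail, plain end first with the prongs towards the jeweller, past the resistance of the two sprung rollers until they snap into its notches and it is fully home against the stop, then let go. Push by feel - where the stop is clamped changes from job to job - and do not ram it; leave the other two pins where they stand.

Things in the scene. Friction and masses are not known exactly. Their poses are not given: they have to be found in the camera images.
- pin_a_grip (a point): SMALL bench pin: aluminium carriage 84 long (x), 42 wide (y), 24 high, T-slot 26.5 mm wide below; wooden pin on top (38 high over all), its two prongs overhang the -x end by 65 mm. +x = plain end. Point: mid-width, 17 mm up, 20 mm behind (-x of) the carriage's middle, between the finger recesses. 0.24 kg
- pin_b_grip (a point): MIDDLE-SIZED one, the same shape: 54 wide, slot 38.5 mm. Grip at this point (17 mm up, 20 mm behind the carriage's middle): a finger recess in each side, 30 long (x), 4 deep, full height, 46 mm across y. Carriage reaches 62 mm ahead (+x, slides on first) and 22 mm behind the point. Roller notch in each side 32 mm ahead of the point. 0.23 to 0.38 kg
- pin_c_grip (a point): LARGE one, the same shape: 66 wide, slot 50.5 mm, recesses 58 mm across. All three stand upright in any order. Point as on the others. 0.34 kg
- base: fixed dark steel plate 265 x 110 x 14 mm; its x axis is the rail's centre line, +x away from the open end, origin on the bench surface. Plate from x = -125 to +140 mm; bare landing (top 14 mm above the bench) up to x = -22, then the T-rail. A carriage lying on the plate is at the right height to slide on (play 1.5 mm up and down, 1.25 mm to each side).
- rail_nose (a point): foremost point of the rail's half-round nose, on the centre line, 10.5 mm above the plate; axes as the base. Head 36 mm wide, top 13.5 mm above the plate. An aluminium stop block (brass knob) is clamped on the rail; its face, a black rubber buffer that gives 3.5 mm (6 N per mm), lies 74 to 134 mm past this point, different each time and not reported: feel for it.
- catch_left (a joint): sprung arm on the stop, left (+y) of the rail, with a black roller 29 mm ahead of the buffer face. 0 = relaxed, about 0.12 rad = pushed out by the carriage's side, about 0.05 = snapped into its notch (carriage then against the stop). Getting between the rollers takes up to about 18 N, then it runs easily for some 25 mm.
- catch_right (a joint): the same arm at the right (-y), same values; both must be snapped in

How it is judged:
By the outcome, as a careful person would: the job done as asked, in the order asked, and still so for the second after the job is handed in, with the robot touching nothing.
It also fails if it takes over 54 s, if anything falls off the work surface, if the arm or the gripper's body presses on something with over 40 N, if the wrist force passes 120 N, or if a joint passes its speed limit or range.

## Working session

There is one attempt and no reset: what is moved stays moved. The work goes in short steps, Python scripts to look and compute and a tool call to move; the robot and the scene stay as the last step left them, time stands still between calls to the robot, and variables do not carry over. Pictures are saved under pics/ and viewed, about 8 in all and at most 12, crops included, and the job is handed in when it is done.

Besides the shell and the picture viewer there is one more tool, called after "Call:" by a JSON object that holds its "method" and its "body", one argument or row to a line. drive_tool: Moves the arm, as the interface text tells. Its arguments: {"type":"object","properties":{"plan":{"type":"array"},"grip_force":{"type":"number"}},"required":["plan"]}

```bash
mkdir -p pics; cat > h.py <<'E'
import numpy as np, cv2
from plant import readout, snapshot, calibration, hand_in, look_for, masks_of, place_of
def save(cam,fn):
    im=snapshot(cam); cv2.imwrite('pics/'+fn,im[:,:,::-1]); return im
def ray(cam,u,v):
    c=calibration(cam);K=np.array([[c['fx'],0,c['cx']],[0,c['fy'],c['cy']],[0,0,1]])
    p=cv2.undistortPoints(np.array([[[u,v]]],float),K,np.array(c['distortion'],float))[0,0]
    R=cv2.Rodrigues(np.array(c['rvec'],float))[0];t=np.array(c['tvec'],float).ravel()
    return -R.T@t, R.T@np.array([p[0],p[1],1])
def onz(cam,u,v,z):
    o,d=ray(cam,u,v); return o+d*(z-o[2])/d[2]
def proj(cam,P):
    c=calibration(cam);K=np.array([[c['fx'],0,c['cx']],[0,c['fy'],c['cy']],[0,0,1]])
    return cv2.projectPoints(np.array(P,float).reshape(-1,1,3),np.array(c['rvec'],float),np.array(c['tvec'],float),K,np.array(c['distortion'],float))[0][:,0]
def tri(a,b):
    A=np.zeros((3,3));B=np.zeros(3)
    for o,d in(a,b):
        d=d/np.linalg.norm(d);M=np.eye(3)-np.outer(d,d);A+=M;B+=M@o
    return np.linalg.solve(A,B)
E
python3 - <<'E'
from h import *
np.set_printoptions(precision=1,suppress=True)
for cam in('top','side'):
    save(cam,cam+'0.png')
    o,d=ray(cam,280,210);print(cam,o,d)
    for n,z in(('pin_a_grip',17),('pin_b_grip',17),('pin_c_grip',17),('base',0),('rail_nose',24.5)):
        for r in place_of(cam,n)[:3]:
            v,u=r['location'];print(n,round(r['confidence'],2),u,v,onz(cam,u,v,z))
print(readout.read_state())
E
```

```text
top [ 468.7  129.2 1099.5] [ 0.1 -0.  -1. ]
pin_a_grip 0.62 284.1 260.1 [457.8 115.4  17. ]
pin_b_grip 0.94 213.8 253.6 [474. 270.  17.]
pin_c_grip 0.56 167.0 256.2 [469.6 373.2  17. ]
base 0.79 399.6 228.3 [ 525.2 -145.7    0. ]
rail_nose 0.8 407.7 234.2 [ 510.7 -156.9   24.5]
side [1123.3 -467.9  862.8] [-0.5  0.5 -0.7]
pin_a_grip 0.74 257.6 199.7 [475.3 117.6  17. ]
pin_b_grip 0.75 292.0 174.4 [468.7 254.7  17. ]
pin_c_grip 0.65 323.4 155.2 [473.7 381.8  17. ]
base 0.81 191.4 272.9 [ 531.6 -145.5    0. ]
rail_nose 0.9 178.4 260.8 [ 500.1 -154.8   24.5]
{'clock': 0.6, 'joint_positions': array([ 1.3,  0.1,  1.4, -0. ,  1.6, -0. ]), 'dq': array([ 0., -0., -0.,  0., -0., -0.]), 'joint_torque': array([ -0. , -73.1, -63.2,  -0. ,   0. ,  -0. ]), 'eef_pos': array([181.2, 650.2, 231.3]), 'tcp_rot': array([-0.4, -3.1,  0. ]), 'ft_force': array([ 0.3, -0.1,  0.1]), 'ft_torque': array([0., 0., 0.]), 'grip_width': 0.9976094148533913}
```

```bash
python3 -c "
import cv2
a=cv2.imread('pics/top0.png');cv2.imwrite('pics/top0c.png',cv2.resize(a[130:330,130:480],(800,457),interpolation=3))
a=cv2.imread('pics/side0.png');cv2.imwrite('pics/side0c.png',cv2.resize(a[110:330,120:400],(764,600),interpolation=3))"
```

```text
(no output)
```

View pics/top0c.png

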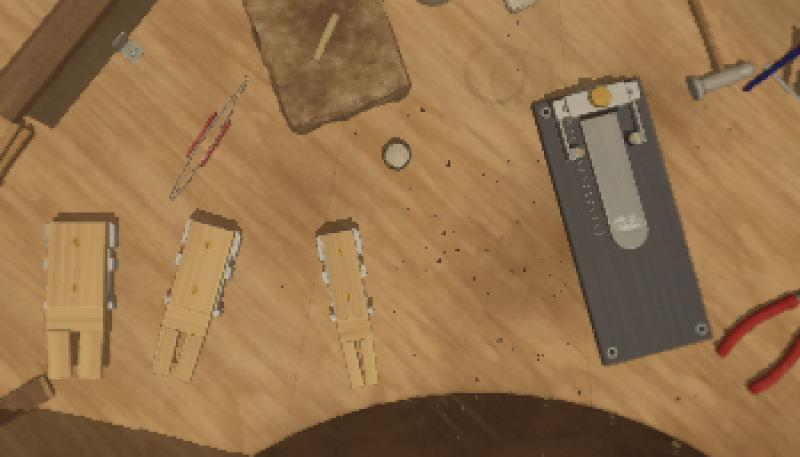

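View pics/side0c.png

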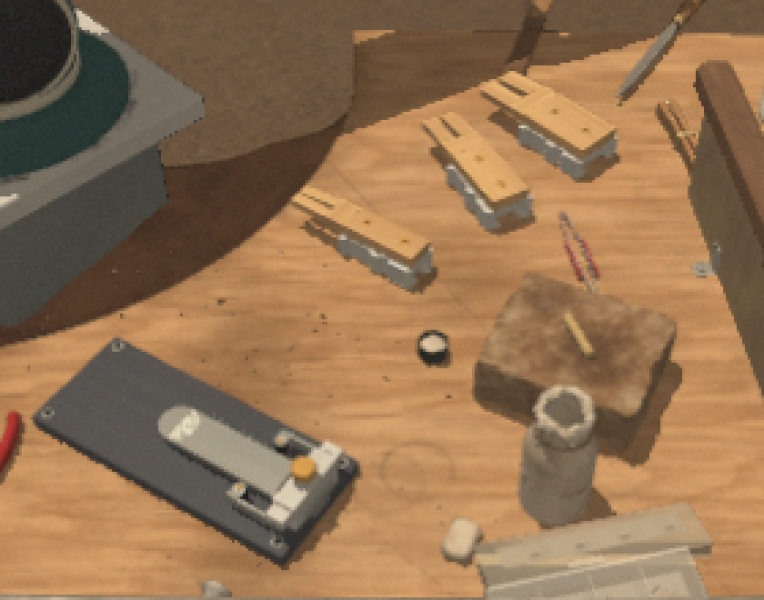

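Pins stand in order C (left), B (middle), A (right), all with prongs towards the robot. The base is on the right, with its stop at the far end. Next I'll measure the plate and pin B precisely.

```bash
cat >> h.py <<'E'
def warp(cam,im,z,x0,x1,y0,y1,s=2.0):
    xs=np.arange(x1,x0,-1/s);ys=np.arange(y1,y0,-1/s)
    Y,X=np.meshgrid(ys,xs)
    p=proj(cam,np.stack([X,Y,np.full_like(X,z)],-1)).reshape(X.shape+(2,)).astype(np.float32)
    return cv2.remap(im,p[...,0],p[...,1],cv2.INTER_LINEAR)
E
python3 - <<'E'
from h import *
np.set_printoptions(precision=1,suppress=True)
out=[]
for cam in('top','side'):
    im=cv2.imread(f'pics/{cam}0.png')
    # base plate
    x1,y1=720,-10
    w=warp(cam,im,14,340,x1,-290,y1)
    m=((w.max(2).astype(int)<100)&((w[...,2].astype(int)-w[...,0])<14)).astype(np.uint8)
    m=cv2.morphologyEx(m,cv2.MORPH_OPEN,np.ones((5,5)))
    cs=cv2.findContours(m,0,2)[0];c=max(cs,key=cv2.contourArea)
    r=cv2.minAreaRect(cv2.convexHull(c));b=cv2.boxPoints(r);print(cam,'base size',np.array(r[1])/2,'corners',np.c_[x1-b[:,1]/2,y1-b[:,0]/2].ravel(),'angle',r[2])
    cv2.drawContours(w,[b.astype(int)],0,(0,0,255),1)
    # pin b
    X1,Y1=620,380
    v=warp(cam,im,38,340,X1,200,Y1)
    out+= [w,v]
    s=masks_of
    snapshot(cam)
    for rr in masks_of(cam,'pin_b_grip')[:3]:
        q=rr['region'].astype(np.uint8);print(rr['confidence'],rr['rect'],q.sum())
h=560
a=np.hstack([cv2.resize(o[:h,:],None,fx=.55,fy=.55,interpolation=3)  if 0 else cv2.copyMakeBorder(o,0,760-o.shape[0],0,0,0) for o in out])
print(a.shape)
cv2.imwrite('pics/w.png',cv2.resize(a[:,:],(800,int(800*a.shape[0]/a.shape[1])),interpolation=3))
np.save('w0.npy',out[1]);np.save('w1.npy',out[3])
cv2.imwrite('pics/pb.png',np.hstack([out[1],out[3]]))
E
```

```text
top base size [196.1 106.9] corners [ 581.9  -78.2  607.3 -182.1  416.8 -228.7  391.4 -124.8] angle 76.25094604492188
0.63 [216.2, 259.9, 44.4, 76.0] 1502
0.24 [401.6, 226.8, 82.2, 130.3] 6039
side base size [264.2 110.6] corners [ 653.   -66.7  679.  -174.1  422.2 -236.1  396.2 -128.7] angle 76.42501831054688
0.64 [295.8, 173.6, 37.7, 39.0] 746
0.28 [191.9, 275.8, 121.5, 86.6] 4825
(760, 1840, 3)
```

View pics/pb.png

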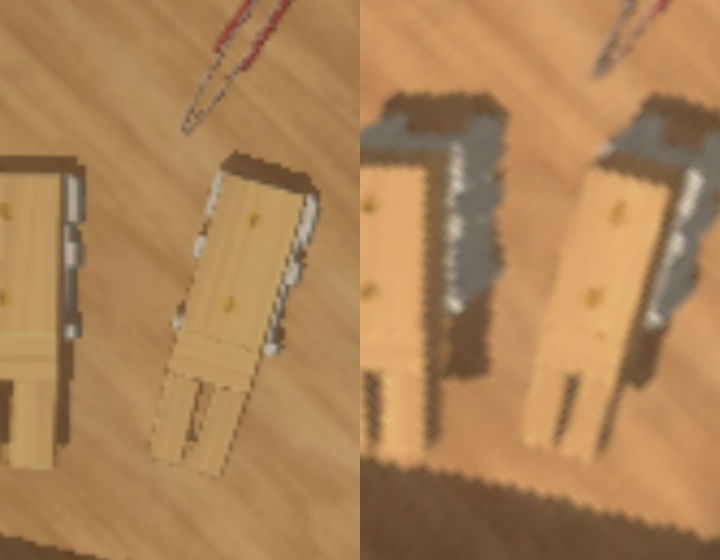

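Pin B and the base show the same offset between the two cameras, so their relative position is consistent. I'll use the average of the two for the grasp.

```bash
cat > go.py <<'E'
import sys;from h import *
from scipy.spatial.transform import Rotation as R
np.set_printoptions(precision=2,suppress=True)
def tool(x,y,z,yaw):  # target TCP world, pin yaw (deg)
    s=readout.read_state();M=R.from_rotvec(s['tcp_rot']).as_matrix()
    d=M.T@(np.array([x,y,z])-s['eef_pos'])
    a=np.degrees(np.arctan2(M[1,1],M[0,1]));t=yaw+90;da=(t-a+90)%180-90
    print('pos',s['eef_pos'],'tooly',a,'zaxis',M[:,2],'shift',d,'spin',-np.radians(da),'F',s['ft_force'],'t',s['clock'],'g',s['grip_width'],'q',s['joint_positions'])
tool(*map(float,sys.argv[1:]))
E
python3 go.py 472 262.5 100 -15.5
```

```text
pos [181.23 650.23 231.31] tooly 74.42654905734555 zaxis [ 0. -0. -1.] shift [-384.19 -295.43  131.32] spin -0.0012819607880136315 F [ 0.45  1.03 -0.05] t 0.8 g 0.9996617615178013 q [ 1.26  0.12  1.44 -0.    1.58 -0.04]
```

Call:
{"method": "drive_tool", "body": {
  "plan": [
    {"x": -35,"y": -27,"z": 10,"jaw": 85},
    {"x": -70,"y": -54,"z": 20,"jaw": 85},
    {"x": -105,"y": -80,"z": 30,"jaw": 85},
    {"x": -135,"y": -104,"z": 40,"jaw": 85},
    {"x": -165,"y": -127,"z": 50,"jaw": 85},
    {"x": -195,"y": -150,"z": 60,"jaw": 85},
    {"x": -225,"y": -173,"z": 70,"jaw": 85},
    {"x": -255,"y": -196,"z": 80,"jaw": 85},
    {"x": -285,"y": -219,"z": 90,"jaw": 85},
    {"x": -310,"y": -238,"z": 100,"jaw": 85}
  ],
  "grip_force": 60
}}

```text
$.plan[0]: bad value
```

```bash
python3 go.py 472 262.5 90 -15.5
```

```text
pos [181.23 650.23 231.31] tooly 74.42654905734555 zaxis [ 0. -0. -1.] shift [-384.19 -295.43  141.32] spin -0.0012819607880136315 F [ 0.45  1.03 -0.05] t 0.8 g 0.9996617615178013 q [ 1.26  0.12  1.44 -0.    1.58 -0.04]
```

Perhaps every key is required, including spin.

Call:
{"method": "drive_tool", "body": {
  "plan": [
    {"x": -35,"y": -27,"z": 10,"spin": 0,"jaw": 85},
    {"x": -70,"y": -54,"z": 20,"spin": 0,"jaw": 85},
    {"x": -105,"y": -80,"z": 30,"spin": 0,"jaw": 85},
    {"x": -135,"y": -104,"z": 40,"spin": 0,"jaw": 85},
    {"x": -165,"y": -127,"z": 50,"spin": 0,"jaw": 85},
    {"x": -195,"y": -150,"z": 60,"spin": 0,"jaw": 85},
    {"x": -225,"y": -173,"z": 70,"spin": 0,"jaw": 85},
    {"x": -255,"y": -196,"z": 80,"spin": 0,"jaw": 85},
    {"x": -285,"y": -219,"z": 90,"spin": 0,"jaw": 85},
    {"x": -310,"y": -238,"z": 100,"spin": 0,"jaw": 85}
  ],
  "grip_force": 60
}}

```text
clock: 1.63
eef_pos: [417.0, 335.6, 131.1]
tcp_rot: [0.426, 3.112, 0.0]
ft_force: [0.2, -0.0, 0.9]
grip_width: 0.998
```

```bash
python3 go.py 472 262.5 90 -15.5
```

```text
pos [417.04 335.64 131.13] tooly 74.39509588876585 zaxis [ 0.  0. -1.] shift [-72.58 -55.67  41.15] spin -0.0018309221399142625 F [ 0.22 -0.01  0.87] t 1.6333 g 0.9983710401926599 q [ 0.63 -0.15  1.86 -0.    1.42 -0.67]
```

Call:
{"method": "drive_tool", "body": {
  "plan": [
    {"x": -30,"y": -22,"z": 10,"spin": 0,"jaw": 85},
    {"x": -55,"y": -42,"z": 15,"spin": 0,"jaw": 85},
    {"x": -72.6,"y": -55.7,"z": 25,"spin": 0,"jaw": 85},
    {"x": -72.6,"y": -55.7,"z": 50,"spin": 0,"jaw": 85},
    {"x": -72.6,"y": -55.7,"z": 75,"spin": 0,"jaw": 85},
    {"x": -72.6,"y": -55.7,"z": 100,"spin": 0,"jaw": 85},
    {"x": -72.6,"y": -55.7,"z": 115,"spin": 0,"jaw": 85},
    {"x": -72.6,"y": -55.7,"z": 123,"spin": 0,"jaw": 85},
    {"x": -72.6,"y": -55.7,"z": 128,"spin": 0,"jaw": 85},
    {"x": -72.6,"y": -55.7,"z": 128,"spin": 0,"jaw": 85}
  ]
}}

```text
clock: 2.47
eef_pos: [472.0, 262.5, 2.8]
tcp_rot: [0.426, 3.112, -0.0]
ft_force: [-0.5, -0.1, 0.1]
grip_width: 0.995
```

```bash
python3 go.py 472 262.5 2 -15.5; python3 -c "
from h import *
a=save('side','s1.png');b=save('top','t1.png')
cv2.imwrite('pics/s1c.png',np.hstack([cv2.resize(a[120:240,230:360],(520,480),interpolation=3),cv2.resize(b[200:320,170:240],(280,480),interpolation=3)])[:,:,::-1])"
```

```text
pos [471.97 262.47   2.83] tooly 74.39680395116528 zaxis [ 0. -0. -1.] shift [-0.02  0.04  0.83] spin -0.0018011108272146888 F [-0.53 -0.12  0.07] t 2.4667 g 0.9946081746724388 q [ 0.46 -0.02  1.96 -0.    1.19 -0.84]
```

View pics/s1c.png

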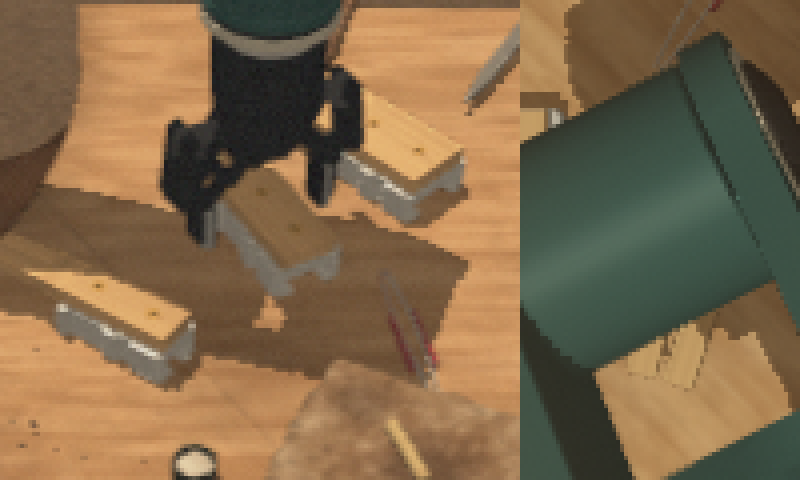

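The fingers straddle pin B, with tips at about (205,240) and (320,200) in the crop, clear of A and C. Closing now.

Call:
{"method": "drive_tool", "body": {
  "plan": [
    {"x": 0,"y": 0,"z": 1,"spin": 0,"jaw": 60},
    {"x": 0,"y": 0,"z": 1,"spin": 0,"jaw": 50},
    {"x": 0,"y": 0,"z": 1,"spin": 0,"jaw": 40},
    {"x": 0,"y": 0,"z": 1,"spin": 0,"jaw": 40},
    {"x": 0,"y": 0,"z": 1,"spin": 0,"jaw": 40},
    {"x": 0,"y": 0,"z": 1,"spin": 0,"jaw": 40},
    {"x": 0,"y": 0,"z": 1,"spin": 0,"jaw": 40}
  ]
}}

```text
clock: 3.15
eef_pos: [473.0, 263.1, 4.1]
tcp_rot: [0.426, 3.11, 0.003]
ft_force: [-0.5, 1.2, 5.7]
grip_width: 0.524
```

```bash
python3 go.py 472 262.5 2 -15.5; python3 -c "
from h import *
a=save('side','s2.png');b=save('top','t2.png')"
```

```text
pos [472.99 263.12   4.06] tooly 74.40519625219048 zaxis [ 0.  0. -1.] shift [ 0.79 -0.87  2.06] spin -0.0016546375425065141 F [-0.53  1.22  5.72] t 3.15 g 0.5237018378534926 q [ 0.46 -0.02  1.96  0.    1.19 -0.84]
```

Call:
{"method": "drive_tool", "body": {
  "plan": [
    {"x": 0,"y": 0,"z": -5,"spin": 0,"jaw": 40},
    {"x": 0,"y": 0,"z": -15,"spin": 0,"jaw": 40},
    {"x": 0,"y": 0,"z": -35,"spin": 0,"jaw": 40},
    {"x": 0,"y": 0,"z": -60,"spin": 0,"jaw": 40},
    {"x": 0,"y": 0,"z": -85,"spin": 0,"jaw": 40},
    {"x": 0,"y": 0,"z": -105,"spin": 0,"jaw": 40},
    {"x": 0,"y": 0,"z": -115,"spin": 0,"jaw": 40},
    {"x": 0,"y": 0,"z": -115,"spin": 0,"jaw": 40}
  ]
}}

```text
clock: 3.92
eef_pos: [473.4, 263.3, 121.8]
tcp_rot: [0.425, 3.107, 0.006]
ft_force: [0.5, 0.2, -2.4]
grip_width: 0.526
```

```bash
python3 go.py 433.6 -173 120 13.6; python3 -c "
from h import *
a=save('side','s3.png');b=save('top','t3.png')
cv2.imwrite('pics/s3c.png',np.hstack([cv2.resize(a[80:220,210:350],(480,480),interpolation=3),cv2.resize(b[200:320,160:240],(320,480),interpolation=3)])[:,:,::-1])"
```

```text
pos [473.44 263.34 121.84] tooly 74.40603276720056 zaxis [ 0.01  0.   -1.  ] shift [ -78.92 -430.99    0.22] spin -0.5095308499316881 F [ 0.49  0.22 -2.42] t 3.9167 g 0.5256366693006455 q [ 0.46 -0.13  1.87  0.    1.4  -0.84]
```

View pics/s3c.png

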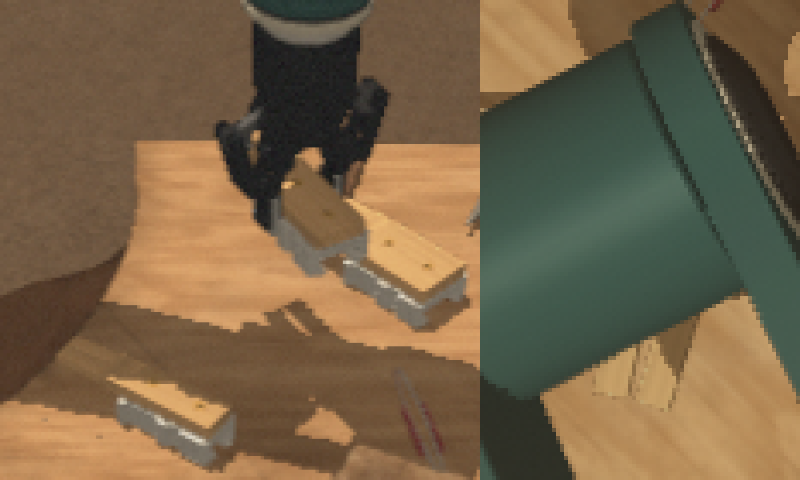

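Pin B is held level and has lifted clean (2.4 N); A and C are undisturbed. Carrying it across.

Call:
{"method": "drive_tool", "body": {
  "plan": [
    {"x": -3,"y": -15,"z": 0,"spin": -0.02,"jaw": 40},
    {"x": -8,"y": -42,"z": 0,"spin": -0.05,"jaw": 40},
    {"x": -14,"y": -76,"z": 0,"spin": -0.1,"jaw": 40},
    {"x": -20,"y": -110,"z": 0,"spin": -0.15,"jaw": 40},
    {"x": -27,"y": -145,"z": 0,"spin": -0.2,"jaw": 40},
    {"x": -33,"y": -180,"z": 0,"spin": -0.24,"jaw": 40},
    {"x": -40,"y": -215,"z": 0,"spin": -0.28,"jaw": 40},
    {"x": -46,"y": -250,"z": 0,"spin": -0.32,"jaw": 40},
    {"x": -52,"y": -285,"z": 0,"spin": -0.36,"jaw": 40},
    {"x": -58,"y": -315,"z": 0,"spin": -0.4,"jaw": 40}
  ]
}}

```text
clock: 4.85
eef_pos: [442.3, -58.0, 116.3]
tcp_rot: [-0.203, 3.135, 0.002]
ft_force: [0.1, -0.5, -3.1]
grip_width: 0.523
```

```bash
python3 go.py 433.6 -173 75 13.6
```

```text
pos [442.26 -58.02 116.27] tooly 97.41596462487198 zaxis [ 0.  0. -1.] shift [  23.46 -112.96   41.1 ] spin -0.10793177835578659 F [ 0.14 -0.46 -3.13] t 4.85 g 0.522890420536541 q [-0.19 -0.35  2.06  0.    1.44 -1.89]
```

Call:
{"method": "drive_tool", "body": {
  "plan": [
    {"x": 6,"y": -28,"z": 5,"spin": -0.03,"jaw": 40},
    {"x": 12,"y": -56,"z": 12,"spin": -0.06,"jaw": 40},
    {"x": 18,"y": -84,"z": 20,"spin": -0.09,"jaw": 40},
    {"x": 22,"y": -103,"z": 28,"spin": -0.108,"jaw": 40},
    {"x": 23.5,"y": -113,"z": 35,"spin": -0.108,"jaw": 40},
    {"x": 23.5,"y": -113,"z": 41,"spin": -0.108,"jaw": 40},
    {"x": 23.5,"y": -113,"z": 41,"spin": -0.108,"jaw": 40},
    {"x": 23.5,"y": -113,"z": 41,"spin": -0.108,"jaw": 40}
  ]
}}

```text
clock: 5.52
eef_pos: [433.4, -172.0, 74.4]
tcp_rot: [0.372, -3.119, -0.004]
ft_force: [-0.1, 0.2, -2.7]
grip_width: 0.527
```

```bash
python3 go.py 433.6 -173 75 13.6; python3 -c "
from h import *
from scipy.spatial.transform import Rotation as R
a=save('side','s4.png');b=save('top','t4.png')
st=readout.read_state();M=R.from_rotvec(st['tcp_rot']).as_matrix();p=st['eef_pos']
ux=-M[:,0] if M[0,0]<0 else M[:,0]; uy=np.cross([0,0,1],ux); print(ux)
for n,cam in(('s4',  'side'),('t4','top')):
    for q in place_of(cam,'pin_b_grip')[:1]+place_of(cam,'rail_nose')[:1]: print(cam,q)
im=a.copy()
cv2.imwrite('pics/s4c.png',np.hstack([cv2.resize(a[180:330,120:260],(560,600),interpolation=3),cv2.resize(b[180:320,360:416],(240,600),interpolation=3)])[:,:,::-1])"
```

```text
pos [ 433.37 -172.02   74.35] tooly 103.6102059320189 zaxis [-0.  0. -1.] shift [ 0.01 -1.01 -0.65] spin 0.00017812711696461539 F [-0.12  0.18 -2.72] t 5.5167 g 0.5270822700943203 q [-0.43 -0.27  2.06  0.    1.35 -2.24]
[0.97171747 0.23614418 0.00103706]
side {'location': [233.8, 148.1], 'confidence': 0.92}
side {'location': [263.0, 178.9], 'confidence': 0.71}
top {'location': [237.3, 406.6], 'confidence': 0.89}
```

View pics/s4c.png

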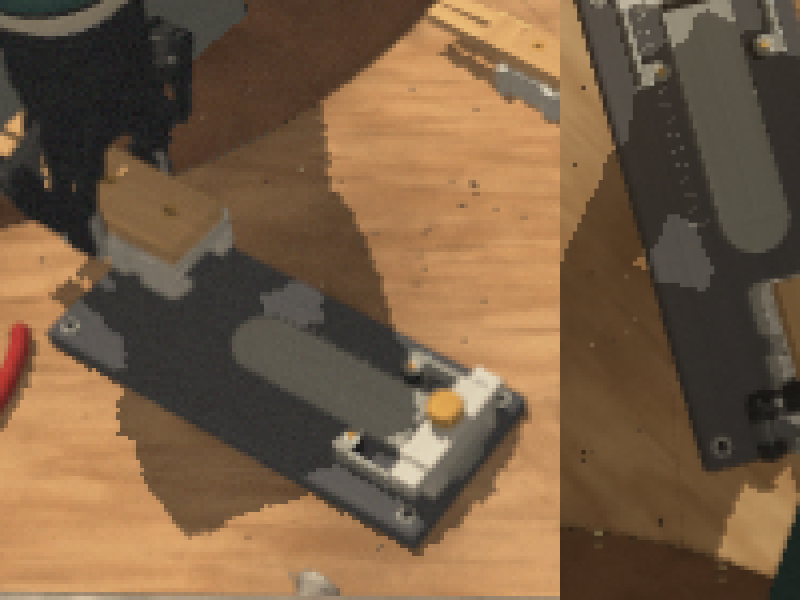

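```bash
cat > prof.py <<'E'
from h import *
np.set_printoptions(precision=1,suppress=True,linewidth=250)
def prof(cam,fn,o,yaw,z,xa,xb,half,tag,long=False):
    im=cv2.cvtColor(cv2.imread('pics/'+fn),cv2.COLOR_BGR2GRAY).astype(np.float32)
    a=np.radians(yaw);ux=np.array([np.cos(a),np.sin(a)]);uy=np.array([-ux[1],ux[0]])
    xs=np.arange(xa,xb,.5);ys=np.arange(-half,half,.5)
    X,Y=np.meshgrid(xs,ys)
    P=np.c_[(np.array(o)+X[...,None]*ux+Y[...,None]*uy).reshape(-1,2),np.full(X.size,z)]
    p=proj(cam,P).reshape(X.shape+(2,)).astype(np.float32)
    g=cv2.remap(im,p[...,0],p[...,1],1).mean(1 if not long else 0)
    g=cv2.GaussianBlur(g.reshape(-1,1),(1,9),1.5).ravel()
    ax=ys if not long else xs
    d=np.gradient(g);i=[k for k in range(2,len(d)-2) if abs(d[k])==abs(d[k-2:k+3]).max() and abs(d[k])>1.2]
    print(cam,tag,[(float(ax[k]),round(float(d[k]),1)) for k in i])
O=(527.9,-150.2)
for cam,f in(('top','top0.png'),('side','side0.png')):
    for y in (13.3,13.6,13.9): prof(cam,f,O,y,27.5,0,50,45,f'rail lat {y}')
    prof(cam,f,O,13.6,14,-100,-30,75,'plate lat')
    prof(cam,f,O,13.6,14,-150,-100,40,'plate rear',True) if 0 else None
    for y in(-15.9,-15.5,-15.1): prof(cam,f,(473,263.2),y,38,0,58,40,f'wood lat {y}')
E
python3 prof.py
```

```text
top rail lat 13.3 [(-16.0, 8.3), (19.5, -11.4), (27.5, 1.8), (34.5, -1.6)]
top rail lat 13.6 [(-16.0, 8.4), (19.5, -11.6), (27.5, 1.8), (34.5, -1.6)]
top rail lat 13.9 [(-16.0, 8.3), (19.5, -11.5), (27.5, 1.7), (34.0, -1.6)]
top plate lat [(-52.5, -7.0), (55.5, -3.6), (59.0, 10.6)]
top wood lat -15.9 [(-30.5, -3.5), (-27.5, 4.7), (-24.5, 1.2), (-22.5, -4.2), (-20.0, 5.8), (23.0, 1.6), (25.5, -2.3)]
top wood lat -15.5 [(-30.5, -3.5), (-27.5, 4.8), (-22.5, -3.9), (-20.0, 5.6), (22.5, 1.4), (25.5, -2.2)]
top wood lat -15.1 [(-31.0, -3.5), (-28.0, 4.9), (-23.0, -3.5), (-20.5, 5.4), (25.0, -2.1)]
side rail lat 13.3 [(-24.5, -4.1), (-18.0, 10.3), (18.5, -7.1)]
side rail lat 13.6 [(-24.5, -4.0), (-18.5, 10.3), (18.5, -7.1)]
side rail lat 13.9 [(-25.0, -3.9), (-18.5, 10.3), (18.0, -7.1)]
side plate lat [(-60.5, -11.6), (-54.5, 3.6), (53.5, 5.7)]
side wood lat -15.9 [(-34.5, 4.3), (-28.5, -6.4), (-22.5, 8.9), (20.5, -2.1)]
side wood lat -15.5 [(-35.0, 4.2), (-28.5, -6.3), (-22.5, 8.9), (20.0, -2.1)]
side wood lat -15.1 [(-35.0, 4.1), (-29.0, -6.2), (-23.0, 8.8), (20.0, -2.1)]
```

Call:
{"method": "drive_tool", "body": {
  "plan": [
    {"x": 0,"y": -0.6,"z": 10,"spin": 0,"jaw": 40},
    {"x": 0,"y": -0.6,"z": 22,"spin": 0,"jaw": 40},
    {"x": 0,"y": -0.6,"z": 34,"spin": 0,"jaw": 40},
    {"x": 0,"y": -0.6,"z": 44,"spin": 0,"jaw": 40},
    {"x": 0,"y": -0.6,"z": 50,"spin": 0,"jaw": 40},
    {"x": 0,"y": -0.6,"z": 53,"spin": 0,"jaw": 40},
    {"x": 0,"y": -0.6,"z": 54,"spin": 0,"jaw": 40},
    {"x": 0,"y": -0.6,"z": 54,"spin": 0,"jaw": 40}
  ]
}}

```text
clock: 6.48
eef_pos: [434.1, -173.2, 21.4]
tcp_rot: [-0.373, 3.118, 0.002]
ft_force: [-0.2, 1.0, -2.3]
grip_width: 0.53
```

```bash
python3 go.py 433.5 -172.6 18 13.6
```

```text
pos [ 434.09 -173.15   21.41] tooly 103.64599060352414 zaxis [ 0.  0. -1.] shift [0.45 0.67 3.41] spin 0.0008026874564756545 F [-0.2   1.   -2.28] t 6.4833 g 0.5304740064608929 q [-0.44 -0.21  2.11  0.    1.24 -2.24]
```

Call:
{"method": "drive_tool", "body": {
  "plan": [
    {"x": 0.4,"y": 0.6,"z": 1,"spin": 0,"jaw": 40},
    {"x": 0.4,"y": 0.6,"z": 2,"spin": 0,"jaw": 40},
    {"x": 0.4,"y": 0.6,"z": 3,"spin": 0,"jaw": 40},
    {"x": 0.4,"y": 0.6,"z": 3.5,"spin": 0,"jaw": 40},
    {"x": 0.4,"y": 0.6,"z": 3.5,"spin": 0,"jaw": 40}
  ]
}}

```text
clock: 6.9
eef_pos: [433.6, -172.7, 18.1]
tcp_rot: [-0.373, 3.118, 0.002]
ft_force: [-0.3, -0.0, -1.6]
grip_width: 0.527
```

```bash
python3 go.py 433.5 -172.6 18 13.6;  python3 -c "
from h import *
a=save('side','s5.png');b=save('top','t5.png')
cv2.imwrite('pics/s5c.png',np.hstack([cv2.resize(a[180:330,120:260],(560,600),interpolation=3),cv2.resize(b[180:320,360:416],(240,600),interpolation=3)])[:,:,::-1])"
```

```text
pos [ 433.64 -172.72   18.12] tooly 103.64495691914587 zaxis [ 0.  0. -1.] shift [0.1  0.15 0.12] spin 0.000784646260648395 F [-0.27 -0.02 -1.64] t 6.9 g 0.526598006401447 q [-0.43 -0.21  2.11  0.    1.24 -2.24]
```

View pics/s5c.png

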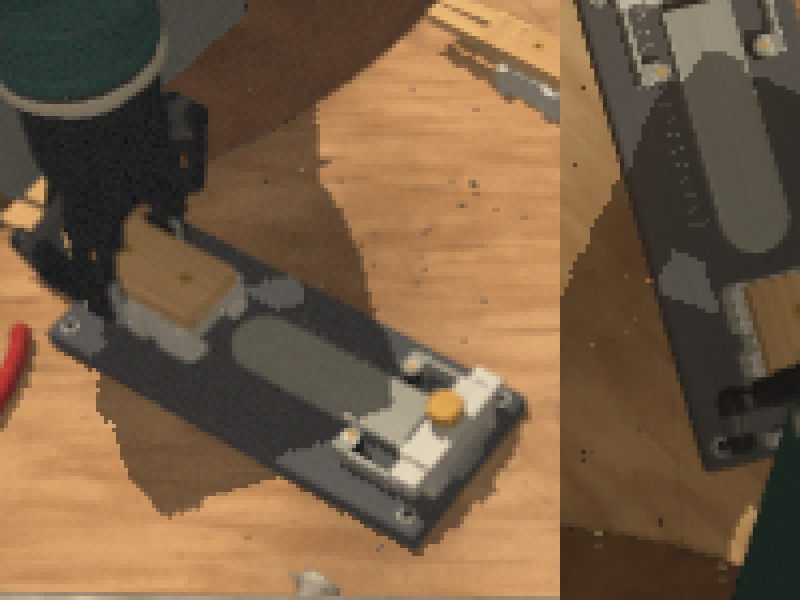

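Pin B hangs just above the landing, square to the rail, its front short of the nose. I'll lower until the force shows contact.

Call:
{"method": "drive_tool", "body": {
  "plan": [
    {"x": 0,"y": 0,"z": 1,"spin": 0,"jaw": 40},
    {"x": 0,"y": 0,"z": 1.5,"spin": 0,"jaw": 40},
    {"x": 0,"y": 0,"z": 1.5,"spin": 0,"jaw": 40}
  ]
}}

```text
clock: 7.25
eef_pos: [433.7, -172.8, 18.0]
tcp_rot: [-0.373, 3.118, 0.002]
ft_force: [-12.8, 4.4, 21.1]
grip_width: 0.526
```

Call:
{"method": "drive_tool", "body": {
  "plan": [
    {"x": 0,"y": 0,"z": -0.5,"spin": 0,"jaw": 40},
    {"x": -1,"y": 0,"z": -0.5,"spin": 0,"jaw": 40},
    {"x": -3,"y": 0,"z": -0.5,"spin": 0,"jaw": 40},
    {"x": -5,"y": 0,"z": -0.5,"spin": 0,"jaw": 40},
    {"x": -7,"y": 0,"z": -0.5,"spin": 0,"jaw": 40},
    {"x": -9,"y": 0,"z": -0.5,"spin": 0,"jaw": 40}
  ]
}}

```text
clock: 7.75
eef_pos: [442.6, -170.5, 18.3]
tcp_rot: [-0.373, 3.119, 0.002]
ft_force: [0.2, -0.7, -2.9]
grip_width: 0.523
```

```bash
cat > st.py <<'E'
from h import *
np.set_printoptions(precision=2,suppress=True)
s=readout.read_state();a=np.radians(13.6);ux=np.array([np.cos(a),np.sin(a)]);uy=np.array([-ux[1],ux[0]])
d=s['eef_pos'][:2]-[527.9,-150.2];f=s['ft_force']
print('along',d@ux,'lat',d@uy,'z',s['eef_pos'][2],'Falong',f[:2]@ux,'Flat',f[:2]@uy,'Fz',f[2],'T',s['ft_torque'],'t',s['clock'],'g',s['grip_width'])
E
python3 st.py;python3 go.py 433.5 -172.6 18 13.6
```

```text
along -87.67596590469668 lat 0.2750588403328429 z 18.34479849414506 Falong -0.007322014230152607 Flat -0.7087241042679456 Fz -2.913967807326772 T [-0.02 -0.03  0.01] t 7.75 g 0.5226665246555572
pos [ 442.62 -170.55   18.34] tooly 103.64864362937361 zaxis [ 0.  0. -1.] shift [9.34 0.16 0.34] spin 0.0008489914926894047 F [ 0.16 -0.69 -2.91] t 7.75 g 0.5226665246555572 q [-0.42 -0.19  2.09  0.    1.23 -2.23]
```

Call:
{"method": "drive_tool", "body": {
  "plan": [
    {"x": -2,"y": 0,"z": 0,"spin": 0,"jaw": 40},
    {"x": -4,"y": 0,"z": 0,"spin": 0,"jaw": 40},
    {"x": -6,"y": 0,"z": 0,"spin": 0,"jaw": 40},
    {"x": -8,"y": 0,"z": 0,"spin": 0,"jaw": 40},
    {"x": -10,"y": 0,"z": 0,"spin": 0,"jaw": 40}
  ]
}}

```text
clock: 8.17
eef_pos: [452.5, -168.1, 18.3]
tcp_rot: [-0.373, 3.119, 0.002]
ft_force: [0.1, -0.1, -3.0]
grip_width: 0.525
```

```bash
python3 st.py
```

```text
along -77.46962857181133 lat 0.29951155747671976 z 18.312455375271778 Falong 0.11694329692676798 Flat -0.1298311366607828 Fz -2.9560694102578493 T [-0.01  0.05 -0.04] t 8.1667 g 0.5250730896011341
```

Call:
{"method": "drive_tool", "body": {
  "plan": [
    {"x": -2,"y": 0,"z": 0,"spin": 0,"jaw": 40},
    {"x": -4,"y": 0,"z": 0,"spin": 0,"jaw": 40},
    {"x": -6,"y": 0,"z": 0,"spin": 0,"jaw": 40},
    {"x": -8,"y": 0,"z": 0,"spin": 0,"jaw": 40},
    {"x": -10,"y": 0,"z": 0,"spin": 0,"jaw": 40},
    {"x": -12,"y": 0,"z": 0,"spin": 0,"jaw": 40}
  ]
}}

```text
clock: 8.67
eef_pos: [463.7, -164.9, 18.1]
tcp_rot: [0.374, -3.118, -0.004]
ft_force: [-8.3, 4.7, 2.1]
grip_width: 0.529
```

```bash
python3 st.py
```

```text
along -65.85471312969075 lat 0.8442348815745291 z 18.07369298883066 Falong -6.993837411196366 Flat 6.572935618206671 Fz 2.1240093453934707 T [0.8  1.24 0.43] t 8.6667 g 0.5294251931370012
```

Call:
{"method": "drive_tool", "body": {
  "plan": [
    {"x": 0,"y": 0.6,"z": 0,"spin": 0,"jaw": 40},
    {"x": -1.5,"y": 0.6,"z": -0.2,"spin": 0,"jaw": 40},
    {"x": -3,"y": 0.6,"z": -0.2,"spin": 0,"jaw": 40},
    {"x": -4,"y": 0.6,"z": -0.2,"spin": 0,"jaw": 40}
  ]
}}

```text
clock: 9.0
eef_pos: [467.7, -163.3, 18.3]
tcp_rot: [0.374, -3.119, -0.004]
ft_force: [0.9, -0.1, -2.3]
grip_width: 0.526
```

```bash
python3 st.py
```

```text
along -61.58570998408077 lat 1.376216099149552 z 18.32065834512143 Falong 0.8934402823857639 Flat -0.28095466888749776 Fz -2.3469034385053402 T [-0.03  0.01 -0.02] t 9.0 g 0.5260257591177179
```

Call:
{"method": "drive_tool", "body": {
  "plan": [
    {"x": -2,"y": 0.3,"z": 0,"spin": 0,"jaw": 40},
    {"x": -4,"y": 0.5,"z": 0,"spin": 0,"jaw": 40},
    {"x": -6,"y": 0.5,"z": 0,"spin": 0,"jaw": 40},
    {"x": -8,"y": 0.5,"z": 0,"spin": 0,"jaw": 40},
    {"x": -10,"y": 0.5,"z": 0,"spin": 0,"jaw": 40}
  ]
}}

```text
clock: 9.42
eef_pos: [477.6, -160.5, 18.3]
tcp_rot: [0.374, -3.119, -0.004]
ft_force: [0.3, 0.1, -2.9]
grip_width: 0.522
```

```bash
python3 st.py
```

```text
along -51.34075349101422 lat 1.8581325283473227 z 18.33497270870157 Falong 0.29200217609919316 Flat -0.007521885558663913 Fz -2.907160841383488 T [-0.02  0.   -0.05] t 9.4167 g 0.5218994056068437
```

Call:
{"method": "drive_tool", "body": {
  "plan": [
    {"x": -2.5,"y": 0,"z": 0,"spin": 0,"jaw": 40},
    {"x": -5,"y": 0,"z": 0,"spin": 0,"jaw": 40},
    {"x": -7.5,"y": 0,"z": 0,"spin": 0,"jaw": 40},
    {"x": -10,"y": 0,"z": 0,"spin": 0,"jaw": 40},
    {"x": -12,"y": 0,"z": 0,"spin": 0,"jaw": 40},
    {"x": -14,"y": 0,"z": 0,"spin": 0,"jaw": 40},
    {"x": -16,"y": 0,"z": 0,"spin": 0,"jaw": 40},
    {"x": -18,"y": 0,"z": 0,"spin": 0,"jaw": 40}
  ]
}}

```text
clock: 10.08
eef_pos: [495.2, -156.2, 18.3]
tcp_rot: [0.374, -3.119, -0.004]
ft_force: [-0.9, 0.3, -3.4]
grip_width: 0.523
```

```bash
python3 st.py
```

```text
along -33.17259315545495 lat 1.8753925821914326 z 18.330953597444985 Falong -0.7567093487045252 Flat 0.5221573075615238 Fz -3.423290068797252 T [0.   0.08 0.03] t 10.0833 g 0.5234715426920757
```

Call:
{"method": "drive_tool", "body": {
  "plan": [
    {"x": -2,"y": 0,"z": 0,"spin": 0,"jaw": 40},
    {"x": -4,"y": 0,"z": 0,"spin": 0,"jaw": 40},
    {"x": -6,"y": 0,"z": 0,"spin": 0,"jaw": 40},
    {"x": -8,"y": 0,"z": 0,"spin": 0,"jaw": 40},
    {"x": -10,"y": 0,"z": 0,"spin": 0,"jaw": 40}
  ]
}}

```text
clock: 10.5
eef_pos: [505.1, -153.8, 18.3]
tcp_rot: [0.374, -3.119, -0.004]
ft_force: [-0.2, 1.1, -1.9]
grip_width: 0.519
```

```bash
python3 st.py; python3 -c "
from h import *
a=save('side','s6.png');b=save('top','t6.png')
cv2.imwrite('pics/s6c.png',np.hstack([cv2.resize(a[180:330,120:260],(560,600),interpolation=3),cv2.resize(b[140:280,360:416],(240,600),interpolation=3)])[:,:,::-1])"
```

```text
along -22.975439366412758 lat 1.8964317797367003 z 18.300149397167615 Falong 0.06887505071542682 Flat 1.0908113013619125 Fz -1.9461432226637578 T [-0.01  0.02  0.01] t 10.5 g 0.5189715061539132
```

View pics/s6c.png

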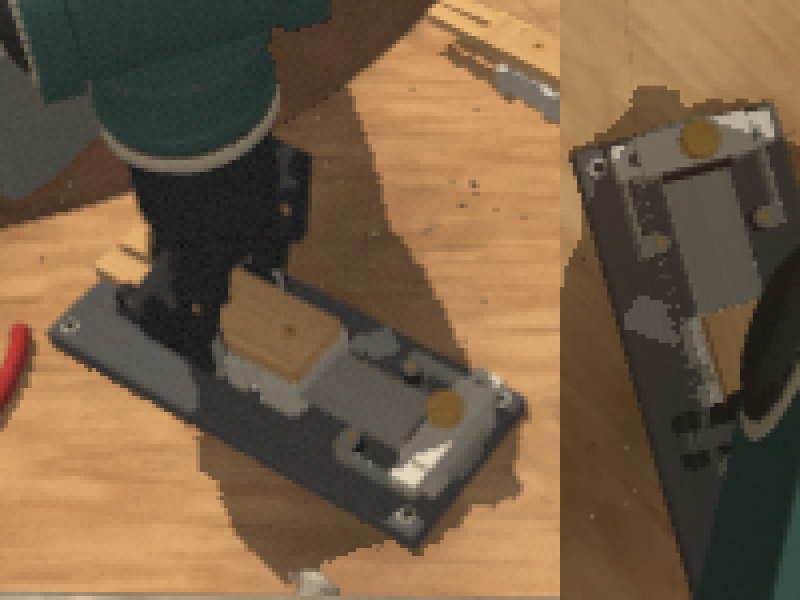

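The pin is on the rail. Its front is about 40 mm short of the rollers and about 70 mm from the buffer. On to the rollers.

Call:
{"method": "drive_tool", "body": {
  "plan": [
    {"x": -3,"y": 0,"z": 0,"spin": 0,"jaw": 40},
    {"x": -6,"y": 0,"z": 0,"spin": 0,"jaw": 40},
    {"x": -9,"y": 0,"z": 0,"spin": 0,"jaw": 40},
    {"x": -12,"y": 0,"z": 0,"spin": 0,"jaw": 40},
    {"x": -15,"y": 0,"z": 0,"spin": 0,"jaw": 40},
    {"x": -17,"y": 0,"z": 0,"spin": 0,"jaw": 40},
    {"x": -19,"y": 0,"z": 0,"spin": 0,"jaw": 40},
    {"x": -21,"y": 0,"z": 0,"spin": 0,"jaw": 40}
  ]
}}

```text
clock: 11.27
eef_pos: [525.8, -148.7, 18.3]
tcp_rot: [0.374, -3.119, -0.004]
ft_force: [-0.6, 0.1, -2.9]
grip_width: 0.524
```

```bash
python3 st.py
```

```text
along -1.7271441419669913 lat 1.9410655716838838 z 18.265640100620317 Falong -0.5146453511733797 Flat 0.2583363984102595 Fz -2.869673879627929 T [ 0.02 -0.01  0.01] t 11.2667 g 0.5238538194332326
```

Now small steps, watching for roller resistance.

Call:
{"method": "drive_tool", "body": {
  "plan": [
    {"x": -1.5,"y": 0,"z": 0,"spin": 0,"jaw": 40},
    {"x": -3,"y": 0,"z": 0,"spin": 0,"jaw": 40},
    {"x": -4.5,"y": 0,"z": 0,"spin": 0,"jaw": 40},
    {"x": -6,"y": 0,"z": 0,"spin": 0,"jaw": 40},
    {"x": -7.5,"y": 0,"z": 0,"spin": 0,"jaw": 40},
    {"x": -9,"y": 0,"z": 0,"spin": 0,"jaw": 40}
  ]
}}

```text
clock: 11.77
eef_pos: [534.6, -146.6, 18.3]
tcp_rot: [0.374, -3.119, -0.004]
ft_force: [-0.5, -0.1, -2.9]
grip_width: 0.525
```

```bash
python3 st.py
```

```text
along 7.411372600583285 lat 1.9580950448384857 z 18.261708188988532 Falong -0.4786544876047194 Flat -0.01613997871255808 Fz -2.913815368007193 T [-0.01  0.04 -0.01] t 11.7667 g 0.525227956602821
```

Call:
{"method": "drive_tool", "body": {
  "plan": [
    {"x": -1,"y": 0,"z": 0,"spin": 0,"jaw": 40},
    {"x": -2,"y": 0,"z": 0,"spin": 0,"jaw": 40},
    {"x": -3,"y": 0,"z": 0,"spin": 0,"jaw": 40},
    {"x": -4,"y": 0,"z": 0,"spin": 0,"jaw": 40},
    {"x": -5,"y": 0,"z": 0,"spin": 0,"jaw": 40},
    {"x": -6,"y": 0,"z": 0,"spin": 0,"jaw": 40}
  ]
}}

```text
clock: 12.27
eef_pos: [540.5, -145.1, 18.3]
tcp_rot: [0.374, -3.118, -0.004]
ft_force: [-0.4, 0.9, -2.1]
grip_width: 0.526
```

```bash
python3 st.py
```

```text
along 13.45410584865314 lat 1.9595095446884216 z 18.26373909146966 Falong -0.22330952014257116 Flat 0.9564247288252014 Fz -2.063697100849261 T [0.1  0.15 0.04] t 12.2667 g 0.5261673243543059
```

Call:
{"method": "drive_tool", "body": {
  "plan": [
    {"x": -1,"y": 0,"z": 0,"spin": 0,"jaw": 40},
    {"x": -2,"y": 0,"z": 0,"spin": 0,"jaw": 40},
    {"x": -3,"y": 0,"z": 0,"spin": 0,"jaw": 40},
    {"x": -4,"y": 0,"z": 0,"spin": 0,"jaw": 40},
    {"x": -5,"y": 0,"z": 0,"spin": 0,"jaw": 40}
  ]
}}

```text
clock: 12.68
eef_pos: [544.6, -144.1, 18.1]
tcp_rot: [0.374, -3.116, -0.004]
ft_force: [-10.9, -1.4, 2.0]
grip_width: 0.528
```

```bash
python3 st.py
```

```text
along 17.693312082458196 lat 2.0294531045059667 z 18.11721820419173 Falong -10.940188727816661 Flat 1.1792793400467136 Fz 2.010483932547705 T [-0.19  1.47  0.06] t 12.6833 g 0.5280769305165581
```

Call:
{"method": "drive_tool", "body": {
  "plan": [
    {"x": -1,"y": 0,"z": 0,"spin": 0,"jaw": 40},
    {"x": -2,"y": 0,"z": 0,"spin": 0,"jaw": 40},
    {"x": -3,"y": 0,"z": 0,"spin": 0,"jaw": 40},
    {"x": -4,"y": 0,"z": 0,"spin": 0,"jaw": 40},
    {"x": -5,"y": 0,"z": 0,"spin": 0,"jaw": 40}
  ]
}}

```text
clock: 13.1
eef_pos: [549.5, -142.9, 18.2]
tcp_rot: [0.374, -3.116, -0.004]
ft_force: [-2.8, 0.9, 0.2]
grip_width: 0.525
```

```bash
python3 st.py
```

```text
along 22.678471756866156 lat 2.029121584889971 z 18.23698272545982 Falong -2.4605368161642334 Flat 1.5279313932012815 Fz 0.18897159668386054 T [0.08 0.38 0.  ] t 13.1 g 0.5246702962249488
```

Rollers passed; now the easy run.

Call:
{"method": "drive_tool", "body": {
  "plan": [
    {"x": -2,"y": 0,"z": 0,"spin": 0,"jaw": 40},
    {"x": -4,"y": 0,"z": 0,"spin": 0,"jaw": 40},
    {"x": -6,"y": 0,"z": 0,"spin": 0,"jaw": 40},
    {"x": -8,"y": 0,"z": 0,"spin": 0,"jaw": 40},
    {"x": -10,"y": 0,"z": 0,"spin": 0,"jaw": 40},
    {"x": -12,"y": 0,"z": 0,"spin": 0,"jaw": 40},
    {"x": -14,"y": 0,"z": 0,"spin": 0,"jaw": 40}
  ]
}}

```text
clock: 13.68
eef_pos: [563.3, -139.5, 18.2]
tcp_rot: [0.374, -3.116, -0.004]
ft_force: [-3.0, 1.0, 0.1]
grip_width: 0.528
```

```bash
python3 st.py
```

```text
along 36.92361097184491 lat 2.028595273323905 z 18.23107485800126 Falong -2.722465442318043 Flat 1.6756661186458008 Fz 0.1294461314689577 T [ 0.06  0.43 -0.03] t 13.6833 g 0.5275611787092676
```

Call:
{"method": "drive_tool", "body": {
  "plan": [
    {"x": -1,"y": 0,"z": 0,"spin": 0,"jaw": 40},
    {"x": -2,"y": 0,"z": 0,"spin": 0,"jaw": 40},
    {"x": -3,"y": 0,"z": 0,"spin": 0,"jaw": 40},
    {"x": -4,"y": 0,"z": 0,"spin": 0,"jaw": 40},
    {"x": -5,"y": 0,"z": 0,"spin": 0,"jaw": 40}
  ]
}}

```text
clock: 14.1
eef_pos: [568.3, -138.3, 18.3]
tcp_rot: [0.374, -3.116, -0.004]
ft_force: [-1.5, 1.5, -0.9]
grip_width: 0.524
```

```bash
python3 st.py
```

```text
along 42.07686040090109 lat 2.0501204649094937 z 18.26108839123967 Falong -1.0999019316717198 Flat 1.7870181101944613 Fz -0.911306222159215 T [0.19 0.11 0.09] t 14.1 g 0.5244073365351943
```

Call:
{"method": "drive_tool", "body": {
  "plan": [
    {"x": -0.6,"y": 0,"z": 0,"spin": 0,"jaw": 40},
    {"x": -1.2,"y": 0,"z": 0,"spin": 0,"jaw": 40},
    {"x": -1.8,"y": 0,"z": 0,"spin": 0,"jaw": 40},
    {"x": -2.4,"y": 0,"z": 0,"spin": 0,"jaw": 40},
    {"x": -3,"y": 0,"z": 0,"spin": 0,"jaw": 40}
  ]
}}

```text
clock: 14.52
eef_pos: [571.7, -137.5, 18.3]
tcp_rot: [0.374, -3.117, -0.004]
ft_force: [6.3, 1.9, -3.5]
grip_width: 0.526
```

```bash
python3 st.py
```

```text
along 45.570490320179516 lat 2.034762915221716 z 18.34427306545384 Falong 6.51909929027829 Flat 0.36276919021649534 Fz -3.4625106328745248 T [ 0.37 -0.99  0.05] t 14.5167 g 0.5255281032158767
```

The rollers are pulling the pin in (+6.5 N). Continuing gently until the buffer pushes back.

Call:
{"method": "drive_tool", "body": {
  "plan": [
    {"x": -0.6,"y": 0,"z": 0,"spin": 0,"jaw": 40},
    {"x": -1.2,"y": 0,"z": 0,"spin": 0,"jaw": 40},
    {"x": -1.8,"y": 0,"z": 0,"spin": 0,"jaw": 40},
    {"x": -2.2,"y": 0,"z": 0,"spin": 0,"jaw": 40},
    {"x": -2.2,"y": 0,"z": 0,"spin": 0,"jaw": 40}
  ]
}}

```text
clock: 14.93
eef_pos: [573.6, -137.0, 18.3]
tcp_rot: [0.374, -3.117, -0.004]
ft_force: [-3.2, 0.3, 0.7]
grip_width: 0.524
```

```bash
python3 st.py; python3 -c "
from h import *
a=save('side','s7.png');b=save('top','t7.png')
cv2.imwrite('pics/s7c.png',np.hstack([cv2.resize(a[220:310,170:265],(475,450),interpolation=3),cv2.resize(b[145:235,360:425],(325,450),interpolation=3)])[:,:,::-1])"
```

```text
along 47.48303847398788 lat 2.0591770604255206 z 18.294076455025056 Falong -3.0685826307375423 Flat 1.0139707405617169 Fz 0.6614102516487234 T [ 0.15  0.37 -0.13] t 14.9333 g 0.5239848126408249
```

View pics/s7c.png

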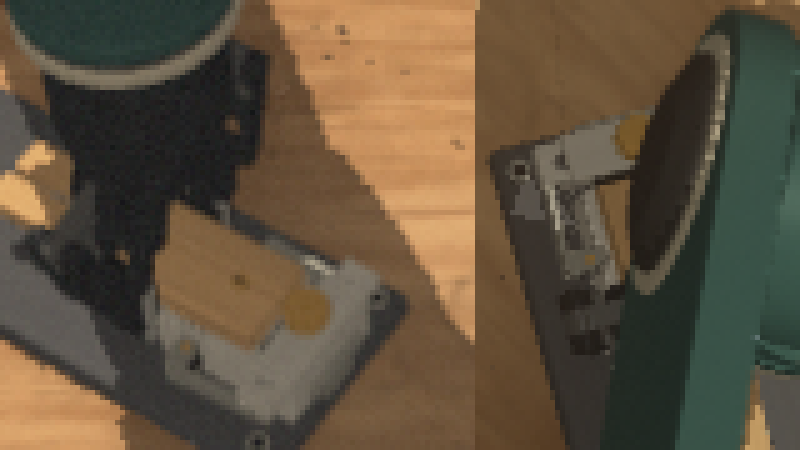

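Call:
{"method": "drive_tool", "body": {
  "plan": [
    {"x": -0.5,"y": 0,"z": 0,"spin": 0,"jaw": 40},
    {"x": -1,"y": 0,"z": 0,"spin": 0,"jaw": 40},
    {"x": -1.5,"y": 0,"z": 0,"spin": 0,"jaw": 40},
    {"x": -1.5,"y": 0,"z": 0,"spin": 0,"jaw": 40}
  ]
}}

```text
clock: 15.37
eef_pos: [574.0, -136.9, 18.1]
tcp_rot: [0.373, -3.114, -0.004]
ft_force: [-12.9, -0.7, 5.0]
grip_width: 0.526
```

```bash
python3 st.py
```

```text
along 47.893057851237785 lat 2.048316053995327 z 18.147287114747776 Falong -12.749111818115917 Flat 2.317853692608935 Fz 4.978384994780147 T [-0.18  1.84 -0.12] t 15.3667 g 0.5258918319190155
```

Firm buffer resistance: 12.7 N with almost no further advance. I'll ease off the load, then open and retreat straight up.

Call:
{"method": "drive_tool", "body": {
  "plan": [
    {"x": 0.5,"y": 0,"z": -0.3,"spin": 0,"jaw": 40},
    {"x": 0.5,"y": 0,"z": -0.3,"spin": 0,"jaw": 50},
    {"x": 0.5,"y": 0,"z": -0.3,"spin": 0,"jaw": 65},
    {"x": 0.5,"y": 0,"z": -0.3,"spin": 0,"jaw": 85},
    {"x": 0.5,"y": 0,"z": -0.3,"spin": 0,"jaw": 85},
    {"x": 0.5,"y": 0,"z": -0.3,"spin": 0,"jaw": 85},
    {"x": 0.5,"y": 0,"z": -0.3,"spin": 0,"jaw": 85}
  ]
}}

```text
clock: 15.95
eef_pos: [573.6, -137.1, 18.5]
tcp_rot: [0.373, -3.114, -0.004]
ft_force: [-0.3, 0.2, -1.1]
grip_width: 0.994
```

```bash
python3 st.py
```

```text
along 47.45662887734563 lat 2.010619398795715 z 18.45663429718219 Falong -0.20078122305170892 Flat 0.2769048290212831 Fz -1.0620958313420739 T [-0.02 -0.02  0.03] t 15.95 g 0.9939886308155543
```

Call:
{"method": "drive_tool", "body": {
  "plan": [
    {"x": 0,"y": 0,"z": -5,"spin": 0,"jaw": 85},
    {"x": 0,"y": 0,"z": -15,"spin": 0,"jaw": 85},
    {"x": 0,"y": 0,"z": -35,"spin": 0,"jaw": 85},
    {"x": 0,"y": 0,"z": -60,"spin": 0,"jaw": 85},
    {"x": 0,"y": 0,"z": -90,"spin": 0,"jaw": 85},
    {"x": 20,"y": 0,"z": -120,"spin": 0,"jaw": 85},
    {"x": 45,"y": 20,"z": -140,"spin": 0,"jaw": 85},
    {"x": 60,"y": 55,"z": -150,"spin": 0,"jaw": 85},
    {"x": 60,"y": 90,"z": -150,"spin": 0,"jaw": 85},
    {"x": 60,"y": 125,"z": -150,"spin": 0,"jaw": 85}
  ]
}}

```text
clock: 16.78
eef_pos: [485.7, -29.4, 171.4]
tcp_rot: [0.371, -3.118, -0.003]
ft_force: [1.1, 0.6, -0.4]
grip_width: 0.994
```

Call:
{"method": "drive_tool", "body": {
  "plan": [
    {"x": 0,"y": 35,"z": 0,"spin": 0,"jaw": 85},
    {"x": 0,"y": 70,"z": 0,"spin": 0,"jaw": 85},
    {"x": 0,"y": 100,"z": 0,"spin": 0,"jaw": 85},
    {"x": 0,"y": 120,"z": 0,"spin": 0,"jaw": 85},
    {"x": 0,"y": 120,"z": 0,"spin": 0,"jaw": 85}
  ]
}}

```text
clock: 17.2
eef_pos: [456.8, 90.1, 172.9]
tcp_rot: [0.376, -3.119, -0.004]
ft_force: [-0.7, -0.2, -0.4]
grip_width: 0.998
```

```bash
python3 st.py; python3 -c "
from h import *
a=save('side','s8.png');b=save('top','t8.png')
for cam in('side','top'):
  for n in('catch_left','catch_right'): print(cam,n,look_for(cam,n)[:1])
cv2.imwrite('pics/s8c.png',np.hstack([cv2.resize(a[200:310,130:260],(475,402),interpolation=3),cv2.resize(b[145:255,355:440],(311,402),interpolation=3)])[:,:,::-1])"
```

```text
along -12.636793290447407 lat 250.30551381499015 z 172.90096215449483 Falong -0.6845094821061245 Flat -0.05031786575302913 Fz -0.37923368692890125 T [-0.02 -0.02  0.04] t 17.2 g 0.9976597373362606
side catch_left [{'rect': [231.6, 269.8, 13.4, 6.0], 'confidence': 0.41}]
side catch_right [{'rect': [211.3, 296.4, 26.0, 18.5], 'confidence': 0.41}]
top catch_left [{'rect': [381.3, 198.2, 4.2, 7.7], 'confidence': 0.56}]
top catch_right [{'rect': [409.7, 182.0, 4.4, 15.4], 'confidence': 0.39}]
```

View pics/s8c.png

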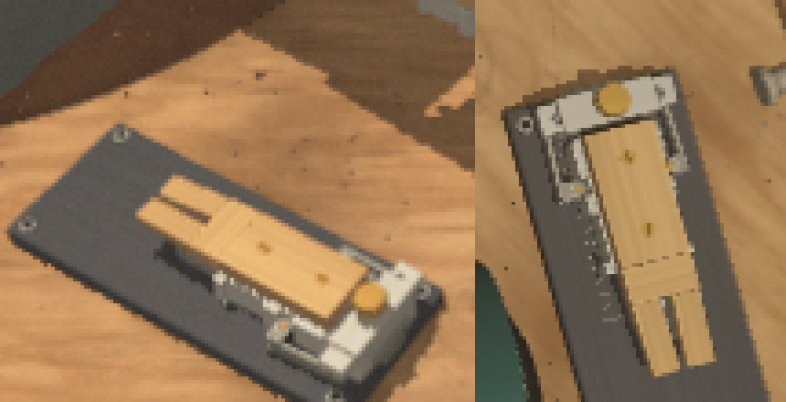

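The pin sits against the stop block, prongs toward the robot. Both rollers lie at its sides, at crop (575,188) and (675,165).

```bash
python3 -c "
from plant import hand_in; print(hand_in())"
```

```text
the job is handed in; nothing more can be done
None
```

I fitted the middle-sized pin (B, 38.5 mm slot) on the base, let go, and handed the job in at about 17 s. I set it on the landing and slid it on plain end first, with the prongs towards the robot.

**What I felt during the slide**
- **Nose:** it needed about 1.5 mm of sideways correction, after a side force of about 7 N.
- **Rollers:** they resisted with about 11 N, followed by an easy run of about 25 mm.
- **Notches:** the rollers then pulled the pin in with about 6.5 N and almost no side force, so I take both to have snapped in.
- **Stop:** the buffer pushed back with 12.7 N and hardly any further travel. I eased the load off before opening the fingers.

**Last checks**
- The final pictures show the pin against the stop block with a roller at each side. The arm is clear of it.
- I inferred the snap-in from the forces and the pictures. The cameras are too coarse to read the catch angles, and the network's catch detections were low-confidence (0.4 to 0.56).
- The two cameras disagreed by about 5 mm on absolute position, so I relied on relative positions and feel.
- I never touched the other two pins. They were undisturbed when I lifted the middle one, and I did not re-measure them at the end.
- The highest force in any reading was about 25 N, when I touched the pin down on the landing.

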